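# Stow the voter keypad face up and snap the cover shut

### The job

The voter keypad lies face down in the shallow tray of the voting console. Turn it over by pushing it up the tray's sloping back until it leans there and then tipping it back over, so that it lies flat in the tray with its coloured buttons up; then swing the clear cover shut over it and press the cover's free edge down until it clicks. Leave the other things on the table and on the console where they are.

Things in the scene. Friction and masses are not known exactly. Their poses are not given: they have to be found in the camera images.
- console: White and blue voting console, black base, fixed. Origin on the table below the line where tray floor and sloping back meet; x points from the tray to the sloping back (away from robot), y left, z up. In this frame, mm: tray floor z 12, x -225 to 0, y -68 to 100, rubbery, open at the front; side walls from x -190 on, to z 46; right of the tray a deck at z 34 out to y -200.
- slope_foot (a point): Middle of the foot of the sloping back, at the tray floor: console frame (0, 16, 12) mm. The back spans y -78 to 112 and steepens as it rises: through (x 18, z 27), (32, 47), (41, 67) to its top edge at (49, 97). The slope and the keypad are smooth plastic.
- slope_top (a point): Middle of the top edge of the sloping back, console frame (49, 16, 97) mm. The back is 14 mm thick there; behind it the console's rear body is only 64 mm high and reaches to x 132.
- keypad_centre (a point): Centre of the loose keypad, 130 (its x) x 80 (y) x 16 mm (z), 0.2 kg. z points out of its plain black back; four coloured buttons in an orange rim are on the -z side: z up is face down (the start), z down is buttons up. It starts flat on the tray floor, its x within 0.15 rad of the console's x, far end 5 to 40 mm short of the slope's foot.
- keypad: The same keypad; origin at the centre of its buttons side. Pushed low on its near end, square to the slope, its far end climbs the sloping back. With its near end at the slope's foot it leans about 60 degrees on the top edge and stays there, 30 mm of it standing past that edge, free to be pulled back over from behind.
- lid (a joint): Clear blue-rimmed cover: 0 fully shut and latched, about 0.07 resting unlatched on its catch, 1.57 upright, 2.5 fully open (leaning out to the left). Starts between 2.0 and 2.35. Stiff hinge: it stays where it is left and takes 1 to 2 N at the free edge to swing. The catch takes 6 to 10 N at the free edge, clicks and then holds.
- lid_hinge (a point): Middle of the cover's hinge line, which runs along the console's x: console frame (-95, 115, 50) mm. The cover is 180 mm along the hinge, 185 mm from hinge to free edge and 5 mm thick, centred on the hinge height when shut. A 36 mm wide tab at the middle of the free edge sticks out 16 mm more, with the catch tooth under it.
- lid_edge (a point): Middle of the cover's free edge, on its outer face (the upper face when shut), 185 mm from the hinge line. When shut it is at console frame (-95, -70, 52.5) mm. The black catch housing next to it (30 x 14 mm, centre y -101) rises to z 60.
- wallet: Red card wallet 86 x 54 x 12 mm lying on the console's right deck; origin at the centre of its underside.
- gel: Gel bottle, 60 mm wide, 160 mm tall, standing on the table right of the console; origin under its base.
- roll: White paper roll, 64 mm wide, 58 mm tall, standing right of the console; origin under its base.
- stapler: Blue and black stapler, 150 mm long, 46 mm high, right of the console; origin under its middle.
- cup: Blue ceramic cup, 76 mm wide, 100 mm tall, to the left, near the robot; origin under its base.
- clipboard: Clipboard 230 x 160 mm with paper, lying left of the console; origin under its middle.
- headset: Black headset lying left of the console, about 110 x 190 mm, 75 mm high; origin between its two ear cups, on the table.
Mind the look-alikes: they are no part of the job. What is shaped like the keypad but turquoise is not meant.

How it is judged:
On the way, in this order (a step that is already met when the one before it is completed fails the run):
1. the keypad has been pushed up the sloping back and leans there with its near end near the foot of the slope, the cover still open (angle between keypad_centre's own z axis and vertical between 0.7 and 1.4 rad and x of keypad_centre in the frame of console above -0.03 m and contact force between keypad and console above 0.1 N and value of joint lid above 1.6 rad), for 0.2 s.
2. the keypad lies flat in the tray with its buttons up, the cover not yet shut (angle between keypad_centre's own z axis and vertical above 3.04 rad and height (world z) of keypad_centre below 0.026 m and value of joint lid above 0.3 rad), for 0.2 s.
At the end, for the whole second after the job is handed in: The keypad lies at rest, flat on the tray floor (within 0.1 rad, centre under 26 mm above the table) with its buttons up, and the cover is shut and latched (joint under 0.02 rad) (angle between keypad_centre's own z axis and vertical above 3.04 rad and height (world z) of keypad_centre below 0.026 m and x of keypad_centre in the frame of console between -0.15 and 0 m and y of keypad_centre in the frame of console between -0.06 and 0.09 m and linear speed of keypad below 0.02 m/s and value of joint lid below 0.02 rad); the robot touches nothing.
It fails at once if a bystander (wallet, gel bottle, paper roll, stapler, cup, clipboard, headset) is moved by more than 20 mm (distance of any of wallet, gel, roll, stapler, cup, clipboard, headset from where it was at the start of the episode above 0.02 m).
It also fails if it takes over 72 s, if anything falls off the work surface, if the arm or the gripper's body presses on something with over 40 N, if the wrist force passes 120 N, or if a joint passes its speed limit or range.

### The arm

A 6-joint arm with a two-finger parallel gripper is mounted at the origin on the work surface. World frame = base frame: x ahead of the robot, y to its left, z up, the work surface at z = 0. Lengths are in m, angles in rad, forces in N, time in s.
With the tool pointing down it reaches from about 0.3 to 0.85 m from the base axis. Payload 4.2 kg.
Tool frame: the origin (TCP) lies midway between the tips of the shut fingers; the grasp point (between the pads) lies manip.grip_depth behind it (manip.grip_depth is the distance from the TCP to the grasp point, in m); z points along the fingers, y is the line along which they close (so a half turn about z gives the same grasp; the last joint's range is limited). The gripper opens to 91 mm and grips with 3 to 60 N. Pads are 32 mm wide; open, the fingers measure 118 mm over their backs; the gripper's body (76 mm by 178 mm) begins 60 mm behind the grasp point.
Start: joints at [1.117, 0.32, 1.565, -0, 1.257, -0.02], TCP at [0.242, 0.522, 0.214] pointing down, gripper open.
Joint ranges: [-3.11, 3.11], [-0.84, 2.01], [0.21, 2.61], [-1.34, 4.49], [0.05, 2.63], [-2.56, 2.56]. Speed limits (rad/s): [2.57, 2.57, 3.14, 3.14, 3.14, 3.14].

### API

Orientations are given as [roll, pitch, yaw] about the fixed x, y, z axes, in that order (R = Rz(yaw) Ry(pitch) Rx(roll)).
In Python, from plant import manip gives the robot as it stands. The module is installed in compiled form; this text tells all that it offers.
- The arm moves only by the tool arm_command, never from a script. Its argument "rows" is a list of rows, each a list of 7 numbers: the turn, a rotation vector about the tool's x, y, z in degrees, then the shift along the tool's x, y, z in units of 40 mm (1.0 is 40 mm), then the closure, from 0 (fully open) to 1 (shut). In form: [[rx, ry, rz, dx, dy, dz, gripper], ...]. A call has 1 to 12 rows; each row shifts and turns the commanded pose from where the row before left it, along the tool's axes as they then stand; what a row does not reach is not made up. A row lasts 1/10 s, in which the tool goes at most 50 mm and 8.59 degrees, less where a joint would pass 70% of its speed; a pose out of reach is approached as far as the arm can. A call is refused whole if a number of a shift passes 1 or a number of a turn 8.59, either way. A call with a gripper value outside its range is refused whole. The fingers move at their own pace and stop on an object; "grip_force" is the grip in N (left out, the last holds). Time passes only in rows, so rows that do not move let the fingers close. It gives the time, the measured TCP pose, the force, the opening and the grip force at its end, in the units of the state.
- manip.read_state(): the state, without advancing time (a new reading comes with each control period).
- manip.grab_frame(name): name is "scene" or "top"; returns a dict with "image" (420x560x3 uint8, blue, green, red), "depth" (420x560 float32, m along the optical axis (not along the pixel's ray), 0 where there is no reading), "mtx" (3x3 intrinsics, pixels), "R" (3x3) and "t" (3): a world point X has camera coordinates R X + t. Camera axes: x right, y down, z forward; pixel columns grow to the right and rows downward; lengths in m; the calibration is good to about 2 mm. A picture is of the moment at which its call begins.
- manip.finish_job(): hands the job in; it is judged then, once.
The state is a dict: "t": time; "joint_positions": joint angles; "qd": joint speeds; "joint_efforts": joint torques, N m; "position": TCP position; "tcp_rot": TCP orientation; "contact_force": force on the tool from outside, world axes, zero at the start; "torque": the same for the moment, N m; "gripper_width": finger opening in m; "gripper_force": force on a finger pad.
Only numpy, scipy, OpenCV 4.12 (cv2) and the standard library are available. Lean on these libraries where they do the work, as an engineer would, in place of code of your own. Each camera call takes 0.05 s, during which the arm holds its last target. There are 200 camera calls.

## Working session

There is one attempt and no reset: what is moved stays moved. The work goes in short steps, Python scripts to look and compute and a tool call to move; the robot and the scene stay as the last step left them, time stands still between calls to the robot, and variables do not carry over. Pictures are saved under pics/ and viewed, at most 10 in all, crops included, and the job is handed in when it is done.

Besides the shell and the picture viewer there is one more tool, called after "Emit:" as name([rows], argument=value, ...), one row to a line, values as JSON. arm_command: Moves the arm, as the interface text tells. Its arguments: {"type":"object","properties":{"rows":{"type":"array","items":{"type":"array","items":{"type":"number"}}},"grip_force":{"type":"number"}},"required":["rows"]}

```bash
mkdir -p pics; ls; python3 - <<'E'
from plant import manip
import cv2,numpy as np,pickle
print(manip.read_state(), manip.grip_depth)
for n in("scene","top"):
    f=manip.grab_frame(n); cv2.imwrite(f"pics/{n}0.png",f["image"]); pickle.dump(f,open(f"{n}0.pkl","wb")); print(n,f["mtx"],f["R"],f["t"],(f["depth"]>0).mean())
E
```

```text
pics
{'t': 0.0, 'joint_positions': array([ 1.11705183e+00,  3.20325921e-01,  1.56565944e+00, -2.67456575e-06,
        1.25738891e+00, -2.00100284e-02]), 'qd': array([-0.00087029,  0.0005827 ,  0.00063371,  0.00153755,  0.00058314,
       -0.00075805]), 'joint_efforts': array([ 5.29397894e-04, -4.12441814e+01, -2.31978196e+01,  7.26772752e-02,
        4.56522102e-02, -1.47533951e-04]), 'position': array([0.24143978, 0.52131031, 0.21310834]), 'tcp_rot': array([-3.13981134e+00, -3.31054558e-05,  2.70785898e+00]), 'contact_force': array([ 1.23065923,  1.01727102, -0.09451729]), 'torque': array([ 0.02024466, -0.01268059, -0.02182113]), 'gripper_force': 0.0, 'gripper_width': 0.09131932235814712} 0.0188
scene [[540.82385855   0.         281.57209133]
 [  0.         540.82385855 210.3548685 ]
 [  0.           0.           1.        ]] [[-0.28123109  0.95962856  0.00470096]
 [ 0.80868194  0.23962603 -0.53722704]
 [-0.51666488 -0.14728337 -0.84342457]] [ 0.1102064  -0.30783868  1.86878159] 0.9961352040816327
top [[400.62392468   0.         282.12798815]
 [  0.         400.62392468 211.47822842]
 [  0.           0.           1.        ]] [[ 0.01252786 -0.99972759 -0.01969273]
 [-0.99191385 -0.00993767 -0.12652336]
 [ 0.12629319  0.02111856 -0.99176814]] [0.0198453  0.4440199  1.36372297] 0.9958801020408163
```

View pics/scene0.png

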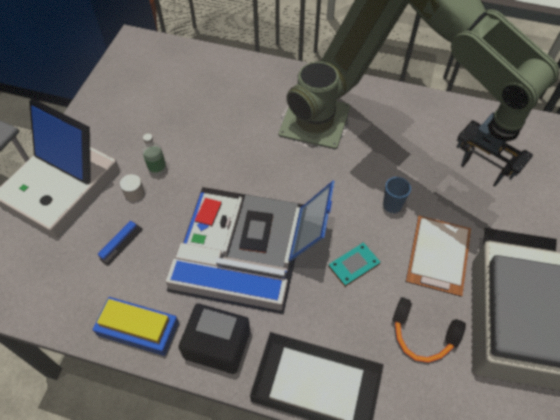

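View pics/top0.png

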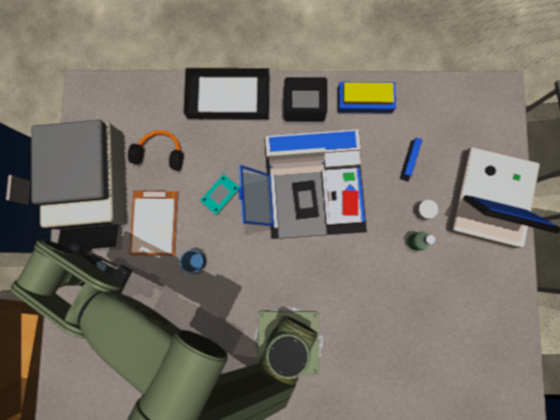

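The scene view shows the console around (240,245), with the keypad at (257,230) and the cover at (315,220). In the top view the console is at (315,185), the keypad at (305,200) and the cover at (255,195). I'll enlarge both views.

```bash
python3 - <<'E'
import cv2,numpy as np
a=cv2.imread("pics/top0.png")[120:245,230:375]; b=cv2.imread("pics/scene0.png")[175:310,160:340]
a=cv2.resize(a,None,fx=4,fy=4,interpolation=cv2.INTER_CUBIC)
b=cv2.resize(b,None,fx=4,fy=4,interpolation=cv2.INTER_CUBIC)
cv2.imwrite("pics/a.png",a);cv2.imwrite("pics/b.png",b)
E
```

```text
(no output)
```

View pics/a.png

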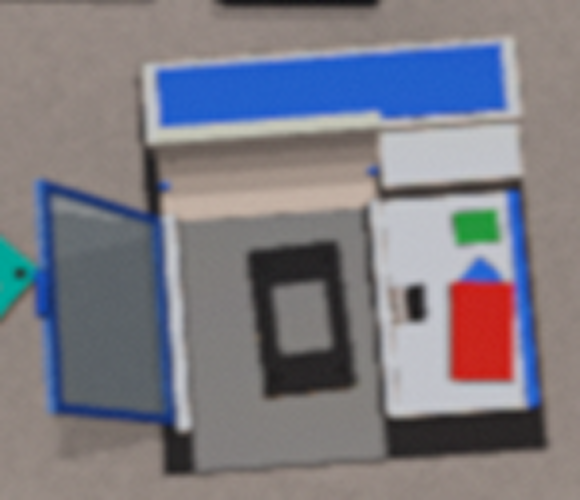

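View pics/b.png

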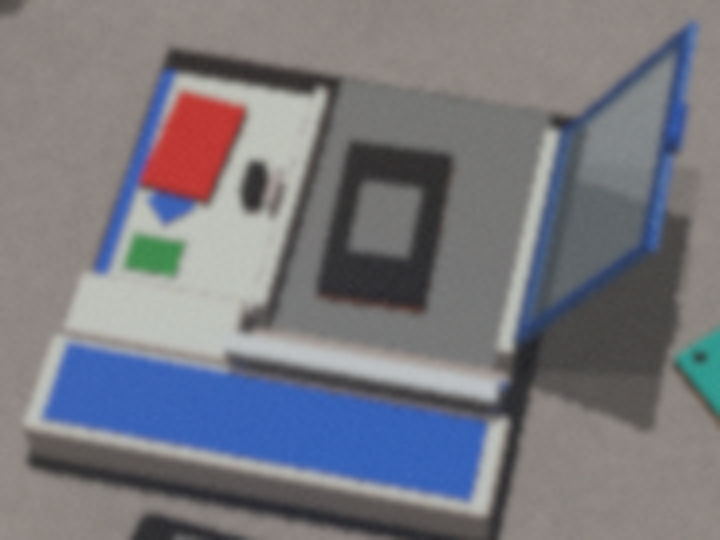

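In the enlarged top view the tray's front edge runs from (190,470) to (387,458), and the right end of the slope's foot is at (375,207). The keypad corners are (248,250), (336,241), (354,384) and (266,396), and the cover's free-edge corners are (42,180) and (52,412). The scene view shows the same features: keypad corners (348,143), (452,157), (424,311) and (319,296), and cover edge (695,25) to (655,250).

```bash
cat > h.py <<'E'
import numpy as np,pickle,cv2
from scipy.optimize import least_squares
def cam(n): return pickle.load(open(f"{n}.pkl","rb"))
def ray(f,p):
    d=np.linalg.inv(f["mtx"])@[p[0],p[1],1.]; return -f["R"].T@f["t"], f["R"].T@d
def onz(f,p,z):
    c,d=ray(f,p); return c+d*(z-c[2])/d[2]
def proj(f,X):
    c=np.atleast_2d(X)@f["R"].T+f["t"]; q=c@f["mtx"].T; return q[:,:2]/q[:,2:]
def tri(fs,ps):
    A=np.zeros((3,3));b=np.zeros(3)
    for f,p in zip(fs,ps):
        c,d=ray(f,p);d=d/np.linalg.norm(d);P=np.eye(3)-np.outer(d,d);A+=P;b+=P@c
    return np.linalg.solve(A,b)
E
python3 - <<'E'
from h import *
T,S=cam("top0"),cam("scene0")
t=lambda x,y:((x+.5)/4-.5+230,(y+.5)/4-.5+120)
s=lambda x,y:((x+.5)/4-.5+160,(y+.5)/4-.5+175)
# console: (cam, px, console pt)
C=[(T,t(190,470),(-225,100,12)),(T,t(387,458),(-225,-68,12)),(T,t(375,207),(0,-68,12)),(S,s(338,78),(-225,-68,12)),
 (T,t(413,303),(-95,-101,60))]
def res(p):
    c,si=np.cos(p[2]),np.sin(p[2]);R=np.array([[c,-si,0],[si,c,0],[0,0,1]])
    return np.concatenate([(proj(f,R@np.array(X)/1000+[p[0],p[1],0])[0]-q) for f,q,X in C])
r=least_squares(res,[.55,-.05,.05]);print("console",r.x,r.fun.round(2))
kt=[(248,250),(336,241),(354,384),(266,396)];ks=[(319,296),(424,311),(452,157),(348,143)]
ks=[(424,309),(319,294),(348,143),(452,157)]
p=r.x;c,si=np.cos(p[2]),np.sin(p[2]);R=np.array([[c,-si,0],[si,c,0],[0,0,1]])
K=lambda X:(R.T@(np.array(X)-[p[0],p[1],0])*1000).round(1)
for a,b in zip(kt,ks):
    print("kp",K(onz(T,t(*a),.028)),K(onz(S,s(*b),.028)),K(tri([T,S],[t(*a),s(*b)])))
for n,a,b in [("edge far",(42,180),(655,250)),("edge near",(52,412),(695,25)),("hinge far",(165,215),(522,340)),("hinge near",(178,425),(570,128)),("roof R",(513,40),(25,430)),("rear L",(145,65),(508,420))]:
    print(n,K(tri([T,S],[t(*a),s(*b)])))
# depth checks along slope (console y=16)
for X in [(-190,16,12),(-10,16,12),(32,16,47),(49,16,97),(100,16,64),(-95,-150,34)]:
    w=R@np.array(X)/1000+[p[0],p[1],0]
    for f in(T,S):
        u,v=np.round(proj(f,w)[0]).astype(int);cc,d=ray(f,(u,v));print(X,(u,v),K(cc+d*f["depth"][v,u]),end=' ')
    print()
E
```

```text
console [ 0.58663574 -0.0475305   0.05630549] [ 0.54 -0.24 -0.54  0.59 -1.18  0.14  0.44  0.49  1.71 -0.2 ]
kp [-36.4  42.5  28. ] [-35.8  47.3  28. ] [-36.4  44.7  26. ]
kp [-32.  -34.9  28. ] [-30.2 -29.8  28. ] [-31.8 -32.8  24.4]
kp [-158.8  -43.7   28. ] [-160.5  -43.1   28. ] [-159.1  -43.1   30.2]
kp [-165.7   32.9   28. ] [-166.4   36.5   28. ] [-166.1   34.7   28. ]
edge far [-13.2 203.7 215.7]
edge near [-191.3  199.5  217.1]
hinge far [-10.  118.7  60.3]
hinge near [-191.4  114.9   58.9]
roof R [ 132.1 -193.8   56.2]
rear L [ 94.  128.8 150.5]
(-190, 16, 12) (np.int64(301), np.int64(226)) [-190.4   16.7    8.7] (-190, 16, 12) (np.int64(268), np.int64(209)) [-192.4   15.3    8.1] 
(-10, 16, 12) (np.int64(299), np.int64(175)) [-8.8 14.9 12.5] (-10, 16, 12) (np.int64(253), np.int64(260)) [-9.3 16.  13.1] 
(32, 16, 47) (np.int64(298), np.int64(161)) [31.3 17.4 55.4] (32, 16, 47) (np.int64(249), np.int64(267)) [52.2 24.2 91.7] 
(49, 16, 97) (np.int64(298), np.int64(153)) [ 47.2  17.5 100.5] (49, 16, 97) (np.int64(246), np.int64(264)) [47.8 14.9 97. ] 
(100, 16, 64) (np.int64(297), np.int64(141)) [101.1  17.5  60.8] (100, 16, 64) (np.int64(242), np.int64(286)) [97.7 15.2 61.5] 
(-95, -150, 34) (np.int64(348), np.int64(196)) [ -97.4 -148.7   44.1] (-95, -150, 34) (np.int64(206), np.int64(220)) [ -87.1 -146.    50.2]
```

Emit:
arm_command([
  [0,0,-7,0,0,-0.5,0.55],
  [0,0,-7,0,0,-0.5,0.55],
  [0,0,-7,0,0,-0.5,0.55],
  [0,0,-7,0,0,-0.5,0.55],
  [0,0,0,-0.1,-0.8,0,0.55],
  [0,0,0,-0.1,-0.8,0,0.55],
  [0,0,0,-0.1,-0.8,0,0.55],
  [0,0,0,-0.1,-0.8,0,0.55],
  [0,0,0,-0.1,-0.8,0,0.55],
  [0,0,0,-0.1,-0.8,0,0.55],
  [0,0,0,-0.1,-0.8,0,0.55],
  [0,0,0,-0.1,-0.8,0,0.55],
])

```text
t: 1.3
position: [0.2875, 0.2664, 0.2936]
tcp_rot: [-3.141, -0.0, -3.086]
contact_force: [0.0, -0.3, -0.3]
gripper_width: 0.0412
gripper_force: 0.0
```

```bash
cat >> h.py <<'E'
P=[0.5866,-0.0475,0.0563]
def K(X):
    c,s=np.cos(P[2]),np.sin(P[2]);return (np.array([[c,s,0],[-s,c,0],[0,0,1]])@(np.array(X)-[P[0],P[1],0])*1000).round(1)
def st():
    from plant import manip
    s=manip.read_state(); print("t",s["t"],"K",K(s["position"]),"yaw",s["tcp_rot"].round(3),"F",s["contact_force"].round(1),"w",round(s["gripper_width"],4),"q",s["joint_positions"].round(2))
E
python3 -c "from h import *;st()"
```

```text
t 1.3 K [-281.   330.3  293.6] yaw [-3.141 -0.    -3.086] F [ 0.  -0.3 -0.3] w 0.0412 q [ 0.72 -0.02  1.78 -0.    1.38 -0.91]
```

Emit:
arm_command([
  [0,0,0,-0.19,-0.825,0,0.55],
  [0,0,0,-0.19,-0.825,0,0.55],
  [0,0,0,-0.19,-0.825,0,0.55],
  [0,0,0,-0.19,-0.825,0,0.55],
  [0,0,0,-0.19,-0.825,0,0.55],
  [0,0,0,-0.19,-0.825,0,0.55],
  [0,0,0,-0.19,-0.825,0,0.55],
  [0,0,0,-0.19,-0.825,0,0.55],
  [0,0,0,-0.19,-0.825,0,0.55],
  [0,0,0,-0.19,-0.825,0,0.55],
  [0,0,0,0,0,0,0.55],
])

```text
t: 2.4
position: [0.3823, -0.0603, 0.2935]
tcp_rot: [-3.14, -0.001, -3.092]
contact_force: [-0.5, 0.4, -0.5]
gripper_width: 0.041
gripper_force: 0.0
```

```bash
python3 -c "from h import *;st()"
```

```text
t 2.4 K [-204.7   -1.3  293.5] yaw [-3.140e+00 -1.000e-03 -3.092e+00] F [-0.5  0.4 -0.5] w 0.041 q [-0.19 -0.03  1.79 -0.    1.38 -1.81]
```

Emit:
arm_command([
  [0,0,0,0,0,0.8,0.55],
  [0,0,0,0,0,0.8,0.55],
  [0,0,0,0,0,0.8,0.55],
  [0,0,0,0,0,0.8,0.55],
  [0,0,0,0,0,0.8,0.55],
  [0,0,0,0,0,0.8,0.55],
  [0,0,0,0,0,0.8,0.55],
  [0,0,0,0,0,0.8,0.55],
  [0,0,0,0,0,0.25,0.55],
  [0,0,0,0,0,0.22,0.55],
  [0,0,0,0,0,0,0.55],
])

```text
t: 3.5
position: [0.3811, -0.0568, 0.0185]
tcp_rot: [3.141, -0.002, -3.086]
contact_force: [-0.5, -0.3, -0.2]
gripper_width: 0.041
gripper_force: 0.0
```

```bash
python3 -c "from h import *;st()"
```

```text
t 3.5 K [-205.7    2.3   18.5] yaw [ 3.141e+00 -2.000e-03 -3.086e+00] F [-0.5 -0.3 -0.2] w 0.041 q [-0.18  0.28  2.24  0.    0.62 -1.8 ]
```

Emit:
arm_command([
  [0,0,0,-0.25,0,0.06,0.55],
  [0,0,0,-0.25,0,0,0.55],
  [0,0,0,-0.25,0,0,0.55],
  [0,0,0,-0.25,0,0,0.55],
  [0,0,0,-0.25,0,0,0.55],
  [0,0,0,-0.25,0,0,0.55],
  [0,0,0,-0.25,0,0,0.55],
  [0,0,0,-0.25,0,0,0.55],
  [0,0,0,-0.25,0,0,0.55],
  [0,0,0,-0.25,0,0,0.55],
  [0,0,0,-0.25,0,0,0.55],
  [0,0,0,0,0,0,0.55],
])

```text
t: 4.7
position: [0.4944, -0.0515, 0.0169]
tcp_rot: [-3.141, 0.004, -3.087]
contact_force: [-0.9, -0.8, -0.3]
gripper_width: 0.0416
gripper_force: 0.1
```

```bash
python3 - <<'E'
from h import *;st()
from plant import manip
f=manip.grab_frame("scene");a=f["image"][175:310,160:340];b=manip.grab_frame("top")["image"][120:245,230:375]
a=cv2.resize(a,(400,300),interpolation=3);b=cv2.resize(b,(400,345),interpolation=3)
b=b[:300];cv2.imwrite("pics/p1.png",np.hstack([a,b]))
E
```

```text
t 4.7 K [-92.3   1.2  16.9] yaw [-3.141  0.004 -3.087] F [-0.9 -0.8 -0.3] w 0.0416 q [-0.13  0.41  2.    0.    0.72 -1.75]
```

View pics/p1.png

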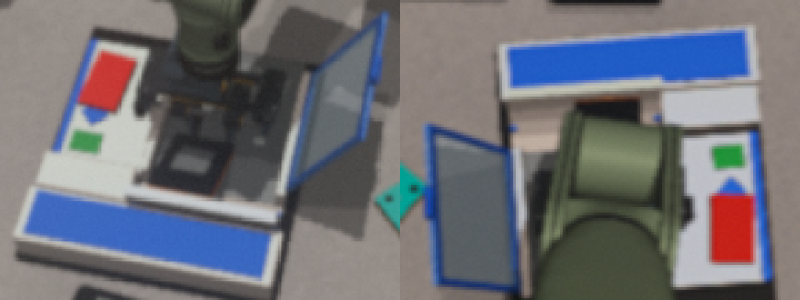

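The keypad's far end is climbing the slope squarely: it is at (190,165) in the left picture and (605,105) in the right. I'll keep pushing.

Emit:
arm_command([
  [0,0,0,-0.19,0,0,0.55],
  [0,0,0,-0.19,0,0,0.55],
  [0,0,0,-0.19,0,0,0.55],
  [0,0,0,-0.19,0,0,0.55],
  [0,0,0,-0.19,0,0,0.55],
  [0,0,0,-0.19,0,0,0.55],
  [0,0,0,-0.19,0,0,0.55],
  [0,0,0,-0.1,0,0,0.55],
  [0,0,0,0,0,0,0.55],
])

```text
t: 5.7
position: [0.5497, -0.0482, 0.0168]
tcp_rot: [-3.142, 0.001, -3.087]
contact_force: [-0.7, -0.1, 0.3]
gripper_width: 0.0411
gripper_force: 0.0
```

```bash
python3 - <<'E'
from h import *;st()
from plant import manip
f=manip.grab_frame("scene");a=f["image"][175:310,160:340];b=manip.grab_frame("top")["image"][120:245,230:375]
a=cv2.resize(a,(400,300),interpolation=3);b=cv2.resize(b,(400,345),interpolation=3)
b=b[:300];cv2.imwrite("pics/p2.png",np.hstack([a,b]))
E
```

```text
t 5.7 K [-36.9   1.3  16.8] yaw [-3.142e+00  1.000e-03 -3.087e+00] F [-0.7 -0.1  0.3] w 0.0411 q [-0.11  0.48  1.87  0.    0.78 -1.73]
```

View pics/p2.png

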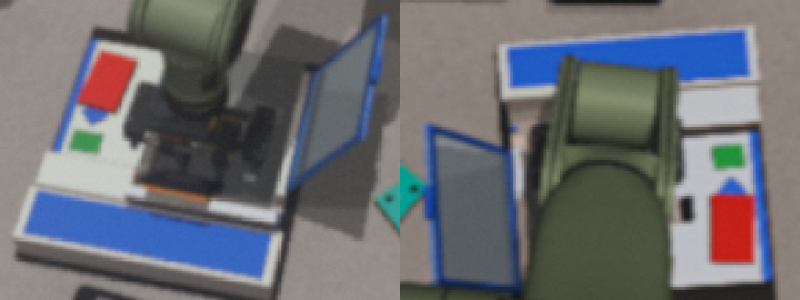

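The keypad now leans steeply, with its orange rim visible at (180,190). I'll make one last small push.

Emit:
arm_command([
  [0,0,0,-0.08,0,0,0.55],
  [0,0,0,-0.08,0,0,0.55],
  [0,0,0,0,0,0,0.55],
])

```text
t: 6.1
position: [0.5539, -0.0479, 0.0166]
tcp_rot: [3.141, -0.003, -3.086]
contact_force: [-3.8, -0.1, 2.0]
gripper_width: 0.0411
gripper_force: 2.0
```

```bash
python3 - <<'E'
from h import *;st()
E
```

```text
t 6.1 K [-32.7   1.4  16.6] yaw [ 3.141e+00 -3.000e-03 -3.086e+00] F [-3.8 -0.1  2. ] w 0.0411 q [-0.11  0.49  1.86 -0.    0.8  -1.73]
```

Emit:
arm_command([
  [0,0,0,0.3,0,0,0.55],
  [0,0,0,0.6,0,0,0.55],
  [0,0,0,0.6,0,0,0.55],
  [0,0,0,0.5,0,-0.3,0.55],
  [0,0,0,0,0,-0.8,0.55],
  [0,0,0,0,0,-0.8,0.55],
  [0,0,0,0,0,-0.8,0.55],
  [0,0,0,0,0,-0.8,0.55],
  [0,0,0,0,0,-0.8,0.55],
  [0,0,0,0,0,-0.6,0.55],
  [0,0,0,0,0,0,0.55],
])

```text
t: 7.2
position: [0.4773, -0.0526, 0.2164]
tcp_rot: [-3.14, 0.01, -3.087]
contact_force: [-0.3, -0.3, -0.3]
gripper_width: 0.0409
gripper_force: 0.0
```

```bash
python3 - <<'E'
from h import *;st()
from plant import manip
f=manip.grab_frame("scene");g=manip.grab_frame("top")
for n,f in(("s",f),("t",g)):
    v,u=np.mgrid[0:420,0:560];d=f["depth"];c=np.stack([(u-f["mtx"][0,2])/f["mtx"][0,0]*d,(v-f["mtx"][1,2])/f["mtx"][1,1]*d,d],-1)
    X=(c-f["t"])@f["R"]; c0,s0=np.cos(P[2]),np.sin(P[2])
    k=((X-[P[0],P[1],0])@np.array([[c0,-s0,0],[s0,c0,0],[0,0,1]]))*1000
    m=(abs(k[...,1]-0)<30)&(k[...,0]>-20)&(k[...,0]<130)&(k[...,2]<200)&(d>0)
    q=k[m]
    for x in range(-20,130,10):
        w=q[(q[:,0]>=x)&(q[:,0]<x+10)]
        if len(w): print(n,x,np.percentile(w[:,2],[5,50,95]).round(0))
a=cv2.resize(manip.grab_frame("scene")["image"][175:310,160:340],(400,300),interpolation=3);b=cv2.resize(g["image"][120:245,230:375],(400,345),interpolation=3)
b=b[:300];cv2.imwrite("pics/p3.png",np.hstack([a,b]))
E
```

```text
t 7.2 K [-109.4    1.1  216.4] yaw [-3.14   0.01  -3.087] F [-0.3 -0.3 -0.3] w 0.0409 q [-0.13  0.16  1.77  0.    1.2  -1.76]
s -20 [24. 31. 33.]
s -10 [37. 43. 54.]
s 0 [21. 60. 67.]
s 10 [71. 77. 84.]
s 20 [  9.  15. 102.]
s 30 [ 12. 106. 119.]
s 40 [ 62. 126. 134.]
s 50 [ 60.  97. 133.]
s 60 [ 60.  65. 108.]
s 70 [60. 64. 70.]
s 80 [59. 64. 68.]
s 90 [59. 64. 69.]
s 100 [61. 65. 69.]
s 110 [59. 64. 69.]
s 120 [ 9. 42. 64.]
t 0 [56. 56. 56.]
t 10 [89. 89. 89.]
t 30 [109. 109. 109.]
t 40 [111. 111. 111.]
t 50 [127. 130. 133.]
t 60 [126. 128. 130.]
t 70 [70. 70. 70.]
t 80 [59. 66. 71.]
t 90 [59. 65. 69.]
t 100 [60. 65. 69.]
t 110 [60. 64. 69.]
t 120 [59. 64. 68.]
```

View pics/p3.png

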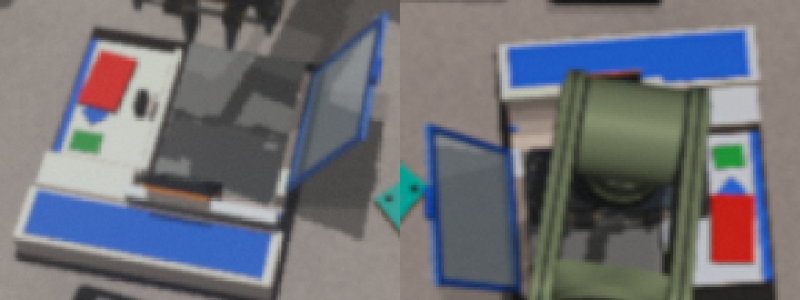

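It leans at about 60° with its top end near x 50–65, z 133, as described. The orange rim is at (180,190) in the left picture and the cover is still open. Next I'll go over and behind it.

Emit:
arm_command([
  [0,0,0,-0.35,0,-0.2,0.55],
  [0,0,0,-0.75,0,-0.1,0.55],
  [0,0,0,-0.75,0,0,0.55],
  [0,0,0,-0.75,0,0,0.55],
  [0,0,0,-0.75,0,0,0.55],
  [0,0,0,-0.75,0,0,0.55],
  [0,0,0,-0.75,0,0,0.55],
  [0,0,0,-0.45,0,0,0.55],
  [0,0,0,0,0,0,0.55],
])

```text
t: 8.25
position: [0.6879, -0.0404, 0.2212]
tcp_rot: [3.141, -0.003, -3.086]
contact_force: [0.5, -0.5, -0.8]
gripper_width: 0.041
gripper_force: 0.0
```

```bash
python3 -c "from h import *;st()"
```

```text
t 8.25 K [101.5   1.4 221.2] yaw [ 3.141e+00 -3.000e-03 -3.086e+00] F [ 0.5 -0.5 -0.8] w 0.041 q [-0.08  0.5   1.25  0.    1.39 -1.7 ]
```

Emit:
arm_command([
  [0,0,0,0,0,0.7,0.55],
  [0,0,0,0,0,0.8,0.55],
  [0,0,0,0,0,0.8,0.55],
  [0,0,0,0,0,0.4,0.55],
  [0,0,0,0.3,0,0,0.55],
  [0,0,0,0.3,0,0,0.55],
  [0,0,0,0.2,0,0,0.55],
  [0,0,0,0.2,0,0,0.55],
  [0,0,0,0.2,0,0,0.55],
  [0,0,0,0.2,0,0,0.55],
  [0,0,0,0.2,0,0,0.55],
  [0,0,0,0,0,0,0.55],
])

```text
t: 9.45
position: [0.6217, -0.0442, 0.1168]
tcp_rot: [3.141, -0.001, -3.087]
contact_force: [0.1, 0.2, -0.2]
gripper_width: 0.041
gripper_force: 0.0
```

```bash
python3 - <<'E'
from h import *;st()
from plant import manip
f=manip.grab_frame("scene");a=f["image"][175:310,160:340];b=manip.grab_frame("top")["image"][120:245,230:375]
a=cv2.resize(a,(400,300),interpolation=3);b=cv2.resize(b,(400,345),interpolation=3)
b=b[:300];cv2.imwrite("pics/p4.png",np.hstack([a,b]))
E
```

```text
t 9.45 K [ 35.2   1.3 116.8] yaw [ 3.141e+00 -1.000e-03 -3.087e+00] F [ 0.1  0.2 -0.2] w 0.041 q [-0.09  0.47  1.59  0.    1.09 -1.72]
```

View pics/p4.png

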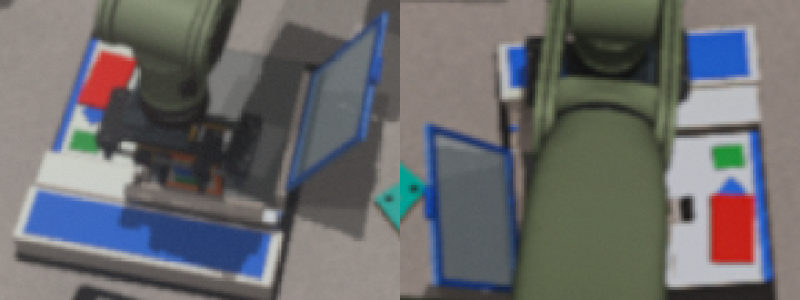

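The keypad is being tipped up, with its coloured buttons visible at (190,165). I'll continue past vertical.

Emit:
arm_command([
  [0,0,0,0.15,0,0,0.55],
  [0,0,0,0.15,0,0,0.55],
  [0,0,0,0.15,0,0,0.55],
  [0,0,0,0.15,0,0,0.55],
  [0,0,0,0.15,0,0,0.55],
  [0,0,0,0.15,0,0,0.55],
  [0,0,0,0.15,0,0,0.55],
  [0,0,0,0.1,0,0,0.55],
  [0,0,0,0,0,0,0.55],
  [0,0,0,0,0,0,0.55],
  [0,0,0,0,0,0,0.55],
  [0,0,0,0,0,0,0.55],
])

```text
t: 10.75
position: [0.5772, -0.0467, 0.1167]
tcp_rot: [3.142, 0.0, -3.087]
contact_force: [-1.0, 0.5, -0.1]
gripper_width: 0.041
gripper_force: 0.0
```

```bash
cat > cl.py <<'E'
from h import *
from plant import manip
st()
for n in("scene","top"):
    f=manip.grab_frame(n)
    v,u=np.mgrid[0:420,0:560];d=f["depth"];c=np.stack([(u-f["mtx"][0,2])/f["mtx"][0,0]*d,(v-f["mtx"][1,2])/f["mtx"][1,1]*d,d],-1)
    X=(c-f["t"])@f["R"]; c0,s0=np.cos(P[2]),np.sin(P[2])
    k=((X-[P[0],P[1],0])@np.array([[c0,-s0,0],[s0,c0,0],[0,0,1]]))*1000
    im=f["image"].astype(int);m=(k[...,0]>-230)&(k[...,0]<40)&(k[...,1]>-66)&(k[...,1]<100)&(k[...,2]<150)&(d>0)
    col=(im.max(-1)-im.min(-1)>60)&m
    print(n,"coloured px",col.sum(), "K min/med/max",np.percentile(k[col],[3,50,97],axis=0).round(0).tolist() if col.sum() else "")
E
python3 cl.py
```

```text
t 10.75 K [ -9.3   1.3 116.7] yaw [ 3.142  0.    -3.087] F [-1.   0.5 -0.1] w 0.041 q [-0.1   0.4   1.7   0.    1.04 -1.73]
scene coloured px 109 K min/med/max [[-115.0, -45.0, 22.0], [-40.0, -9.0, 28.0], [-24.0, 34.0, 34.0]]
top coloured px 0 K min/med/max
```

Coloured pixels now lie at z of about 28–34 mm, so the buttons are up. I'll raise clear and go to the outside of the cover.

Emit:
arm_command([
  [0,0,0,0,0,-0.5,1],
  [0,0,0,0,0,-0.85,1],
  [0,0,0,0,0,-0.85,1],
  [0,0,0,0,0,-0.85,1],
  [0,0,0,0,0,-0.85,1],
  [0,0,0,0.1,0.2,-0.7,1],
  [0,0,0,0.35,0.9,0,1],
  [0,0,0,0.35,0.9,0,1],
  [0,0,0,0.35,0.9,0,1],
  [0,0,0,0.35,0.9,0,1],
  [0,0,0,0.35,0.9,0,1],
  [0,0,0,0.35,0.9,0,1],
])

```text
t: 12.05
position: [0.476, 0.1734, 0.3008]
tcp_rot: [3.141, 0.0, -3.087]
contact_force: [-0.4, 0.8, -0.5]
gripper_width: 0.0001
gripper_force: 0.0
```

```bash
python3 cl.py; python3 - <<'E'
from h import *
from plant import manip
f=manip.grab_frame("scene");a=f["image"][175:310,160:340];b=manip.grab_frame("top")["image"][120:245,230:375]
a=cv2.resize(a,(400,300),interpolation=3);b=cv2.resize(b,(400,345),interpolation=3)
cv2.imwrite("pics/p5.png",np.hstack([a,b[:300]]))
E
```

```text
t 12.05 K [-98.  226.8 300.8] yaw [ 3.141  0.    -3.087] F [-0.4  0.8 -0.5] w 0.0001 q [ 0.33  0.17  1.56  0.    1.42 -1.3 ]
scene coloured px 506 K min/med/max [[-154.0, -46.0, 21.0], [-96.0, -7.0, 28.0], [-25.0, 32.0, 34.0]]
top coloured px 470 K min/med/max [[-150.0, -50.0, 13.0], [-91.0, -10.0, 28.0], [-23.0, 30.0, 34.0]]
```

View pics/p5.png

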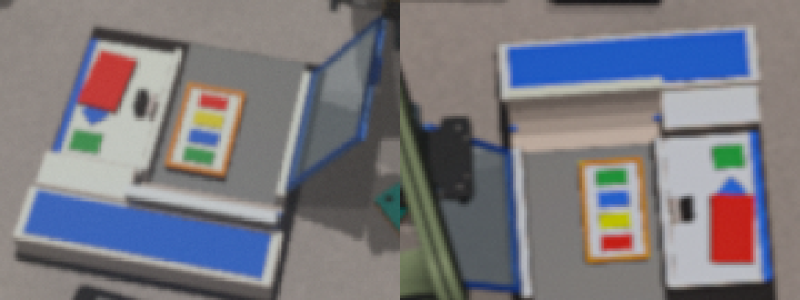

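The keypad lies flat with its buttons up, at about (207,125) left and (613,210) right, and the cover is still open. Now I'll set the tool outside the cover.

Emit:
arm_command([
  [0,0,0,-0.05,0.6,0,1],
  [0,0,0,0,0,0.4,1],
  [0,0,0,0,0,0.8,1],
  [0,0,0,0,0,0.8,1],
  [0,0,0,0,0,0.6,1],
  [0,0,0,0,0,0,1],
])

```text
t: 12.85
position: [0.476, 0.1941, 0.1935]
tcp_rot: [-3.139, -0.007, -3.088]
contact_force: [-0.7, 0.2, -0.4]
gripper_width: 0.0004
gripper_force: 0.0
```

```bash
python3 -c "from h import *;st()"
```

```text
t 12.85 K [-96.8 247.4 193.5] yaw [-3.139 -0.007 -3.088] F [-0.7  0.2 -0.4] w 0.0004 q [ 0.37  0.24  1.73 -0.    1.18 -1.26]
```

Emit:
arm_command([
  [0,0,0,0,-0.29,0,1],
  [0,0,0,0,-0.29,0,1],
  [0,0,0,0,-0.29,0,1],
  [0,0,0,0,-0.29,0,1],
  [0,0,0,0,-0.29,0,1],
  [0,0,0,0,-0.29,0,1],
  [0,0,0,0,-0.29,0,1],
  [0,0,0,0,-0.29,0,1],
  [0,0,0,0,-0.29,0,1],
  [0,0,0,0,-0.29,0,1],
])

```text
t: 13.85
position: [0.4839, 0.0793, 0.1966]
tcp_rot: [-3.141, -0.0, -3.087]
contact_force: [-0.4, 1.7, 0.3]
gripper_width: 0.0004
gripper_force: 0.6
```

```bash
python3 -c "from h import *;st()"
```

```text
t 13.85 K [-95.4 132.4 196.6] yaw [-3.141 -0.    -3.087] F [-0.4  1.7  0.3] w 0.0004 q [ 0.14  0.2   1.78 -0.    1.16 -1.49]
```

Emit:
arm_command([
  [0,0,0,0,-0.34,0.03,1],
  [0,0,0,0,-0.34,0.03,1],
  [0,0,0,0,-0.34,0.03,1],
  [0,0,0,0,-0.34,0.03,1],
  [0,0,0,0,-0.33,0.18,1],
  [0,0,0,0,-0.33,0.18,1],
  [0,0,0,0,-0.33,0.18,1],
  [0,0,0,0,-0.26,0.27,1],
  [0,0,0,0,-0.26,0.27,1],
  [0,0,0,0,-0.26,0.27,1],
])

```text
t: 14.85
position: [0.4905, -0.0454, 0.1367]
tcp_rot: [3.141, -0.001, -3.087]
contact_force: [1.0, 0.8, 0.6]
gripper_width: 0.0003
gripper_force: 0.4
```

```bash
python3 -c "from h import *;st()"
```

```text
t 14.85 K [-95.8   7.5 136.7] yaw [ 3.141e+00 -1.000e-03 -3.087e+00] F [1.  0.8 0.6] w 0.0003 q [-0.12  0.26  1.87  0.    1.02 -1.74]
```

Emit:
arm_command([
  [0,0,0,0,-0.18,0.33,1],
  [0,0,0,0,-0.18,0.33,1],
  [0,0,0,0,-0.18,0.33,1],
  [0,0,0,0,-0.05,0.25,1],
  [0,0,0,0,-0.05,0.25,1],
  [0,0,0,0,-0.05,0.2,1],
  [0,0,0,0,0,-0.3,1],
  [0,0,0,0,-0.4,-0.1,1],
  [0,0,0,0,-0.4,0,1],
  [0,0,0,0,0,0,1],
])

```text
t: 15.85
position: [0.4951, -0.1053, 0.0877]
tcp_rot: [-3.141, 0.003, -3.088]
contact_force: [-0.0, 0.1, 0.8]
gripper_width: 0.0009
gripper_force: 0.0
```

```bash
python3 -c "from h import *;st()"
```

```text
t 15.85 K [-94.6 -52.5  87.7] yaw [-3.141e+00  3.000e-03 -3.088e+00] F [-0.   0.1  0.8] w 0.0009 q [-0.23  0.33  1.9  -0.    0.9  -1.86]
```

Emit:
arm_command([
  [0,0,0,0,0,0.3,1],
  [0,0,0,0,0,0.2,1],
  [0,0,0,0,0,0.08,1],
  [0,0,0,0,0,0.07,1],
  [0,0,0,0,0,0.07,1],
  [0,0,0,0,0,0.07,1],
  [0,0,0,0,0,0,1],
])

```text
t: 16.55
position: [0.4934, -0.1037, 0.0539]
tcp_rot: [3.141, -0.002, -3.086]
contact_force: [0.3, -1.2, -0.1]
gripper_width: 0.0009
gripper_force: 0.0
```

```bash
python3 -c "from h import *;st()"
```

```text
t 16.55 K [-96.2 -50.8  53.9] yaw [ 3.141e+00 -2.000e-03 -3.086e+00] F [ 0.3 -1.2 -0.1] w 0.0009 q [-0.23  0.37  1.94  0.    0.83 -1.86]
```

Emit:
arm_command([
  [0,0,0,0,0,0.05,1],
  [0,0,0,0,0,0.05,1],
  [0,0,0,0,0,0,1],
])

```text
t: 16.85
position: [0.4941, -0.1039, 0.0525]
tcp_rot: [3.141, 0.001, -3.087]
contact_force: [-4.2, 1.3, 14.3]
gripper_width: 0.0005
gripper_force: 7.3
```

```bash
python3 -c "from h import *;st()"
```

```text
t 16.85 K [-95.5 -51.1  52.5] yaw [ 3.141e+00  1.000e-03 -3.087e+00] F [-4.2  1.3 14.3] w 0.0005 q [-0.23  0.38  1.95  0.    0.82 -1.86]
```

It takes 14 N at z 52.5, the cover's shut height, so it should be latched. I'll retreat and check.

Emit:
arm_command([
  [0,0,0,0,0,-0.3,1],
  [0,0,0,0,0,-0.8,1],
  [0,0,0,0,0,-0.8,1],
  [0,0,0,0,0,-0.8,1],
  [0,0,0,0,0,-0.8,1],
  [0,0,0,0.5,0,-0.6,1],
  [0,0,0,0.8,0,0,1],
  [0,0,0,0.8,0,0,1],
  [0,0,0,0.5,0,0,1],
  [0,0,0,0,0,0,1],
])

```text
t: 17.85
position: [0.3878, -0.1097, 0.215]
tcp_rot: [3.142, -0.0, -3.088]
contact_force: [-0.3, -0.3, -0.1]
gripper_width: 0.0001
gripper_force: 0.0
```

```bash
python3 - <<'E'
from h import *
from plant import manip
st()
f=manip.grab_frame("scene");a=f["image"][175:310,160:340]
cv2.imwrite("pics/p6.png",cv2.resize(a,(720,540),interpolation=3))
v,u=np.mgrid[0:420,0:560];d=f["depth"];c=np.stack([(u-f["mtx"][0,2])/f["mtx"][0,0]*d,(v-f["mtx"][1,2])/f["mtx"][1,1]*d,d],-1)
X=(c-f["t"])@f["R"]; c0,s0=np.cos(P[2]),np.sin(P[2])
k=((X-[P[0],P[1],0])@np.array([[c0,-s0,0],[s0,c0,0],[0,0,1]]))*1000
for y in(-65,-40,20,80,112):
    m=(abs(k[...,1]-y)<5)&(k[...,0]>-180)&(k[...,0]<-10);print(y,np.median(k[m][:,2]).round(1))
E
```

```text
t 17.85 K [-201.9  -50.9  215. ] yaw [ 3.142 -0.    -3.088] F [-0.3 -0.3 -0.1] w 0.0001 q [-0.3   0.04  1.91 -0.    1.18 -1.93]
-65 340.7
-40 396.0
20 53.0
80 52.8
112 53.7
```

View pics/p6.png

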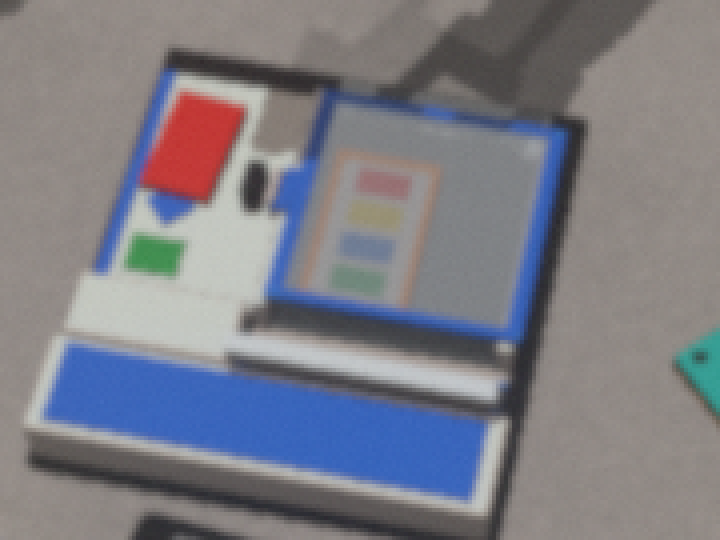

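The cover is shut flat: z is about 53 at every point I could read, and the free edge and tab are at (290,190). The keypad is under it with its buttons up at (375,230), and the wallet hasn't moved.

```bash
python3 -c "from plant import manip;print(manip.finish_job())"
```

```text
the job is handed in; nothing more can be done
None
```

The keypad lies flat in the tray with its buttons up, and the cover is shut over it and, by force and height readings, latched; I handed the job in at about 18 s, and no verdict came back.

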